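# Unlock the medicine box and hold the key turned

## Task

Unlock the medicine box so that I can lift its lid: flip the splash cap off the keyhole, take the red key from the wooden rest, push it fully home and only then turn it clockwise a quarter turn to its stop. The lock springs back, so finish with the key still gripped and held turned; do not let go. Leave the blue key, the glass and the mug where they are.

Things in the scene. Friction and masses are not known exactly. Their poses are not given: they have to be found in the camera images.
- medbox: grey-white steel medicine box, fixed, 200 deep (its x) x 280 wide (y) x 90 mm high. Origin: centre of its underside; x points from its front to its rear, z up. The front 68 mm of its top is a fixed deck with the lock in the middle; behind it, flush with the deck, lies a teal lid with a green cross, hinged at the rear, for the person to lift
- keyhole (a point): centre of the keyhole, on the face of the turning brass plug, 103 mm above the worktop; axes as medbox. A vertical slot 14 x 6 mm, 28 mm deep; at rest its long side runs along the box's x. The steel collar round it (39 mm across, 23 mm opening) stands 1.5 mm above the face. Two sticky sprung pins inside: expect 3 to 12 N on the way, wiggle a little if it sticks
- lock (a joint): turn of the plug, rad: 0 at rest, grows clockwise seen from above, stop at 1.40 (the quarter turn; the bolt is clear from 1.2). A spring turns it back with 0.02 N m at rest, 0.07 N m at the stop. With the key's play in the slot and in the grip, the gripper must turn about 1.6 to 1.7 rad to reach the stop
- splash_cap (a joint): angle of the black splash cap over the keyhole, rad: 0 lying shut on the collar, grows as it is lifted, stop at 2.75 (thrown right over to the box's left, clear of the lock). Light loose hinge: it falls shut below about 1.5 and falls open beyond that
- cap_hinge (a point): middle of the cap's hinge pin, 26 mm to the box's left (+y) of the keyhole's centre, 107.5 mm above the worktop; the pin runs along the box's x; axes as medbox. The cap is a disc 30 mm across and 4 mm thick, centred over the keyhole when shut
- cap_bar (a point): centre of the finger bar on the cap's free end: a round bar 10 mm thick and 12 mm long along the box's x, to be pinched across its two ends, where it can pivot in the grip. Shut, it lies 57 mm to the right (box's -y) of the hinge pin and 4 mm higher, 21.5 mm above the deck; it turns with the cap. The disc's edge is 16 mm from it towards the hinge
- red_key: the medicine box's key, red plastic head, about 30 g, upright, blade down. Origin: centre of the shoulder, where the blade begins. Blade 12 mm wide (its x), 4 mm thick (y), 28 mm long with a bevelled tip, teeth on both edges (fits either way round, half a turn apart). Neck 16 x 7 mm; head 34 mm wide (x), 9 mm thick (y), 7 to 43 mm above the origin. Home in the lock when its origin is level with the plug's face
- red_key_head (a point): point inside the red head 30 mm above the key's origin, where to pinch it across its 9 mm; axes as the key
- blue_key: a like key with a blue head, for another lock; stays in the rest. Origin and axes as the red key's
- key_rest: fixed oak block, 130 (its x) x 52 x 34 mm high, origin at the centre of its underside. Two slots like the keyhole (14 x 6 mm, 28 mm deep, long side along its x), at x = -32 and +32 mm, hold the two keys, either colour in either slot; a resting key's origin is level with the block's top
- glass: drinking glass, 81 mm across, 91 mm high; origin at the centre of its underside
- mug: white mug, 84 x 115 mm, 89 mm high; origin at its underside

How it is judged:
By the outcome, as a careful person would: the job done as asked, in the order asked, and still so for the second after the job is handed in, while the arm keeps its last pose, push and grip.
It also fails if it takes over 58 s, if anything falls off the work surface, if the arm or the gripper's body presses on something with over 40 N, if the wrist force passes 120 N, or if a joint passes its speed limit or range.

## Robot

A 6-joint arm with a two-finger parallel gripper is mounted at the origin on a cart in front of the work surface, level with it; the furniture and walls round the work are solid. World frame = base frame: x ahead of the robot, y to its left, z up, the work surface at z = 0. Lengths are in m, angles in rad, forces in N, time in s.
With the tool pointing down it reaches from about 0.35 to 0.925 m from the base axis. Payload 6.4 kg.
Tool frame: the origin (TCP) lies between the finger pads; the fingertips stand 22 mm ahead of it and the grasp point (between the pads) lies 3 mm ahead of it; z points along the fingers, y is the direction in which the jaws open and shut (so a half turn about z gives the same grasp; the last joint's range is limited). The gripper opens to 94 mm and grips with 3 to 60 N. Pads are 16 mm wide; open, the fingers measure 119 mm over their backs; the gripper's body (75 mm by 177 mm) begins 78 mm behind the grasp point.
Start: joints at [0.955, 0.245, 1.558, -0, 1.339, -0.174], TCP at [0.278, 0.588, 0.227] pointing down, gripper open.
Joint ranges: [-3.13, 3.13], [-1.02, 2.26], [0.13, 2.54], [-0.95, 4.09], [0.21, 2.88], [-2.74, 2.74]. Speed limits (rad/s): [2.57, 2.57, 3.14, 3.14, 3.14, 3.14].

## Interface

Orientations are given as a unit quaternion [w, x, y, z].
In Python, from workcell import bot, vision gives the robot as it stands.
- The arm moves only by the tool carry_out, never from a script. Its arguments are lists of equal length, an entry for each row: "dp": the shift along the world's x, y, z in cm, a list of three; "yaw": the turn about the world's z in rad; "gripper": the finger opening in cm, from 0 to 9.4. A call has 1 to 20 rows; each row is the pose to reach, as a shift and turn from the pose measured when the call began; what a row does not reach only later rows make up. A row lasts 1/8 s, in which the tool goes at most 62.5 mm and 10.7 degrees, less where a joint would pass 70% of its speed; a pose out of reach is approached as far as the arm can. A call with a gripper value outside its range is refused whole. The fingers move at their own pace and stop on an object; "force" is the grip in N (left out, the last holds). Time passes only in rows, so rows that repeat a pose let the fingers close. It gives the time, the measured TCP pose, the force and the opening at its end, in the units of the state.
- bot.get_state(): the state, without advancing time (a new reading comes with each control period).
- vision.grab_frame(name): name is "scene" or "top" or "wrist"; returns a dict with "pixels" (420x560x3 uint8, red, green, blue), "fx", "fy", "cx", "cy" (pixels), "xyz" and "attitude" of the camera in the world. Camera axes: x right, y down, z forward; pixel columns grow to the right and rows downward; lengths in m; the calibration is good to about 2 mm. A picture is of the moment at which its call begins. There is no depth.
- bot.hand_in(): hands the job in, once; it reports no verdict.
The state is a dict: "time": time; "joint_positions": joint angles; "qd": joint speeds; "joint_efforts": joint torques, N m; "tcp_pos": TCP position; "tool_rot": TCP orientation; "ft_force": force on the tool from outside, world axes, zero at the start; "wrist_torque": the same for the moment, N m; "finger_gap": finger opening in m.
Only numpy, scipy, OpenCV 4.12 (cv2) and the standard library are available. Lean on these libraries where they do the work, as an engineer would, in place of code of your own. Each camera call takes 0.05 s, during which the arm holds its last target.

## Working session

There is one attempt and no reset: what is moved stays moved. The work goes in short steps, Python scripts to look and compute and a tool call to move; the robot and the scene stay as the last step left them, time stands still between calls to the robot, and variables do not carry over. Pictures are saved under pics/ and viewed, and the job is handed in when it is done.

Besides the shell and the picture viewer there is one more tool, called after ">>>" by a JSON object that holds its "api" and its "payload". carry_out: Moves the arm, as the interface text tells. Its arguments: {"type":"object","properties":{"dp":{"type":"array","items":{"type":"array","items":{"type":"number"}}},"yaw":{"type":"array","items":{"type":"number"}},"gripper":{"type":"array","items":{"type":"number"}},"force":{"type":"number"}},"required":["dp","yaw","gripper"]}

```bash
mkdir -p pics; ls; python3 - <<'E'
from workcell import bot, vision
import cv2
for n in ["scene","top","wrist"]:
    f=vision.grab_frame(n)
    cv2.imwrite(f"pics/{n}0.png",f["pixels"][:,:,::-1])
    print(n,f["fx"],f["fy"],f["cx"],f["cy"],f["xyz"],f["attitude"])
print(bot.get_state())
E
```

```text
pics
scene 504.26050852599843 504.26050852599843 272.0792617428057 209.0954369999498 [0.7428579  0.90188249 0.86409711] [-0.05543941  0.11352415  0.89532532 -0.42711979]
top 409.36796031993987 409.36796031993987 282.45791807711777 207.40967573646927 [0.45546568 0.00467991 1.07900642] [ 0.02312135 -0.70663973  0.70712492 -0.01000172]
wrist 362.21793316557046 362.21793316557046 282.5844448444217 207.9679197213083 [0.21456564 0.61654175 0.38384019] [0.10130323 0.83887634 0.53105223 0.06330621]
{'time': 0.15, 'joint_positions': array([ 9.54919642e-01,  2.45648000e-01,  1.55868761e+00,  1.48318148e-05,
        1.33868880e+00, -1.74097771e-01]), 'qd': array([ 0.0004692 , -0.00378467, -0.00139083, -0.00064488,  0.0006421 ,
       -0.00099562]), 'joint_efforts': array([ 6.49345766e-04, -4.16264749e+01, -3.14981747e+01,  6.85662869e-02,
        3.16069659e-02, -4.36385426e-05]), 'tcp_pos': array([0.27765732, 0.58726222, 0.22662702]), 'tool_rot': array([-2.82126296e-04,  2.19099169e-01,  9.75702333e-01, -6.57976974e-04]), 'ft_force': array([-0.61219025, -0.25126186, -0.15284198]), 'wrist_torque': array([0.02683609, 0.01934866, 0.0441061 ]), 'finger_gap': 0.09404475376435299}
```

View pics/scene0.png

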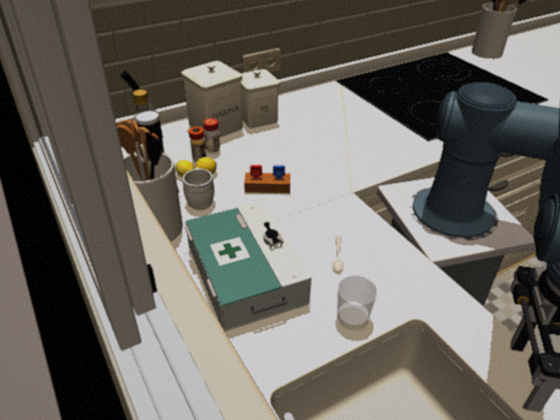

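View pics/top0.png

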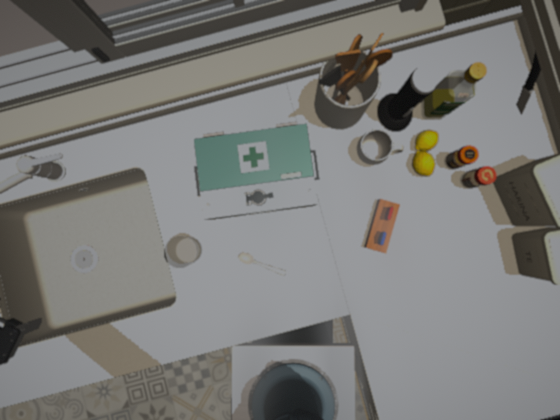

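View pics/wrist0.png

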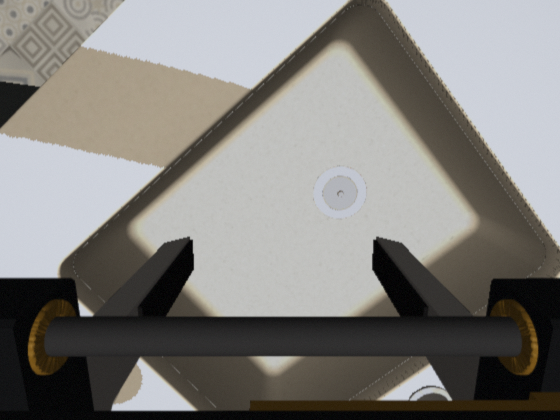

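The top view shows the box at about (253,165), with the lock at (260,198). The rest is at (382,226), red key upper (388,213) and blue lower (381,238). The glass is at (184,250) and the mug at (376,147). Next I'll zoom in and cast rays.

```bash
cat > h.py <<'E'
import numpy as np, cv2
from scipy.spatial.transform import Rotation as R
from workcell import bot, vision
def grab(n,save=None):
    f=vision.grab_frame(n)
    if save: cv2.imwrite(f"pics/{save}.png",f["pixels"][:,:,::-1])
    return f
def q(a): return R.from_quat([a[1],a[2],a[3],a[0]])
def ray(f,u,v):
    d=q(f["attitude"]).apply([(u-f["cx"])/f["fx"],(v-f["cy"])/f["fy"],1]); return np.array(f["xyz"]),d
def onz(f,u,v,z):
    o,d=ray(f,u,v); return o+d*(z-o[2])/d[2]
def tri(f1,p1,f2,p2):
    o1,d1=ray(f1,*p1);o2,d2=ray(f2,*p2)
    A=np.stack([d1,-d2],1);s=np.linalg.lstsq(A,o2-o1,rcond=None)[0]
    a=o1+s[0]*d1;b=o2+s[1]*d2; return (a+b)/2,np.linalg.norm(a-b)
def proj(f,P):
    c=q(f["attitude"]).inv().apply(np.array(P)-f["xyz"]); return np.array([f["cx"]+f["fx"]*c[0]/c[2],f["cy"]+f["fy"]*c[1]/c[2]])
def zoom(f,u0,v0,w,h,s,name):
    cv2.imwrite(f"pics/{name}.png",cv2.resize(f["pixels"][v0:v0+h,u0:u0+w,::-1],None,fx=s,fy=s,interpolation=cv2.INTER_CUBIC))
def blobs(f,mask,amin=8):
    n,l,st,c=cv2.connectedComponentsWithStats(mask.astype(np.uint8))
    return [(st[i],c[i],(l==i)) for i in range(1,n) if st[i,4]>=amin]
def st():
    s=bot.get_state(); y=q(s["tool_rot"]).as_matrix()
    print("t",s["time"],"tcp",s["tcp_pos"].round(4),"yax",y[:,1].round(3),"zax",y[:,2].round(3),"yaw_y",round(np.arctan2(y[1,1],y[0,1]),4),"j",s["joint_positions"].round(3),"F",s["ft_force"].round(2),"T",s["wrist_torque"].round(3),"gap",round(s["finger_gap"],4)); return s
E
python3 - <<'E'
from h import *
t=grab("top");s=grab("scene")
zoom(t,185,115,140,105,5,"topbox"); zoom(t,355,190,60,70,8,"toprest")
for f,n in ((t,"top"),(s,"scene")):
    hsv=cv2.cvtColor(f["pixels"],cv2.COLOR_RGB2HSV);H,S,V=[hsv[...,i].astype(int) for i in range(3)]
    for nm,m in (("red",((H<6)|(H>170))&(S>140)),("blue",(H>105)&(H<130)&(S>110)),("oak",(H>=5)&(H<18)&(S>110)),("teal",(H>70)&(H<95)&(S>80))):
        for b,c,l in blobs(f,m,15):
            r=cv2.minAreaRect(np.argwhere(l)[:,::-1].astype(np.float32))
            print(n,nm,b,c.round(1),np.round(r[0],1),np.round(r[1],1),round(r[2],1), onz(f,*c,.034).round(3))
zoom(s,180,145,150,100,5,"scbox")
E
```

```text
top red [475 167  21  17 113] [483.9 175.6] [485. 175.] [16. 20.] 90.0 [ 0.585 -0.488  0.034]
top oak [336  35  56  51 954] [361.   61.9] [357.8  60.3] [37.5 62.8] 47.4 [ 0.882 -0.179  0.034]
top oak [371  34  12  17  40] [376.1  42.2] [376.5  42. ] [ 2.5 19.4] 33.7 [ 0.933 -0.219  0.034]
top oak [449 146  29  21 261] [466.  155.5] [462.5 155.6] [17.  30.3] 76.0 [ 0.637 -0.444  0.034]
top oak [477 168  20  17 249] [486.6 175.5] [486.5 176. ] [16. 19.] 90.0 [ 0.585 -0.495  0.034]
top oak [366 200  33  52 571] [381.6 225.3] [382.1 225.5] [19.3 49.8] 17.0 [ 0.459 -0.228  0.034]
top teal [244 149  10  11  41] [249.3 154.7] [249.7 154.5] [ 6.2 12.8] 36.9 [0.641 0.109 0.034]
scene red [203 118  15  13 109] [210.5 125.3] [210.4 124.3] [11.7 14. ] 82.9 [ 0.57  -0.566  0.034]
scene red [190 133  14   6  51] [196.6 135.7] [196.6 135.8] [ 4.7 13.1] 85.2 [ 0.624 -0.511  0.034]
scene red [251 165  11  13 112] [255.6 170.5] [256. 171.] [10. 12.] 0.0 [ 0.486 -0.274  0.034]
scene blue [274 166  10  12 103] [278.5 170.9] [278.5 171.5] [11.  9.] 90.0 [ 0.422 -0.256  0.034]
scene oak [494   0  17  12 1
[... 154 characters left out ...]
 -0.596  0.034]
scene oak [116 119  44  60 946] [134.6 140.4] [142.5 145.1] [64.5 37. ] 59.9 [ 0.816 -0.53   0.034]
scene oak [188 125  19  25 203] [197.5 135.5] [196.9 137.2] [24.3 17.1] 86.6 [ 0.621 -0.511  0.034]
scene oak [139 147   4   9  17] [140.6 151.1] [140.5 151. ] [8.5 1.6] 71.6 [ 0.802 -0.462  0.034]
scene oak [245 172  45  21 786] [266.7 183.2] [267. 182.] [20. 44.] 90.0 [ 0.47  -0.206  0.034]
scene oak [523 296   7   7  16] [526.2 298.8] [526.  298.5] [7.8 3.5] 45.0 [0.032 0.341 0.034]
scene oak [552 321   8   4  15] [555.8 322.5] [555.5 322.5] [3. 7.] 90.0 [0.013 0.411 0.034]
scene teal [ 187  209   93   96 3779] [231.7 258.1] [233.  254.2] [96.2 60.9] 67.1 [0.621 0.062 0.034]
```

View pics/topbox.png

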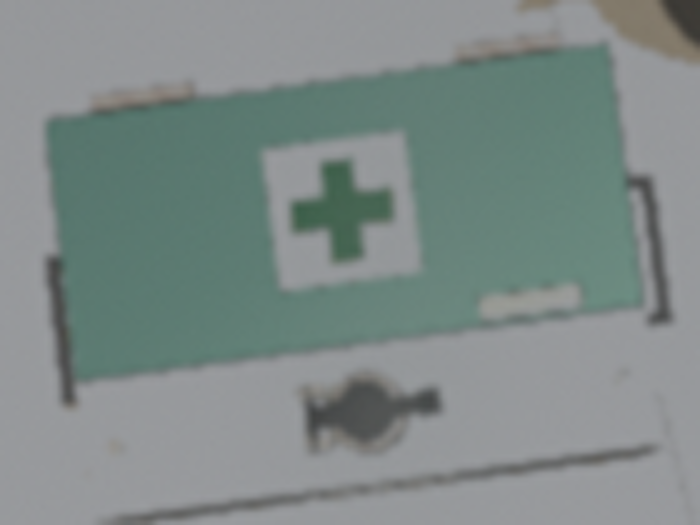

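View pics/toprest.png

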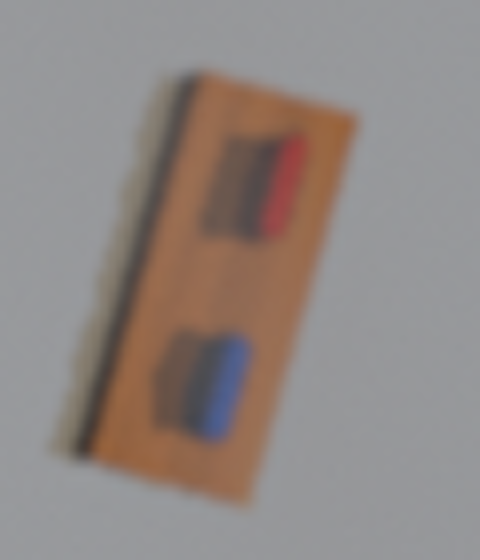

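View pics/scbox.png

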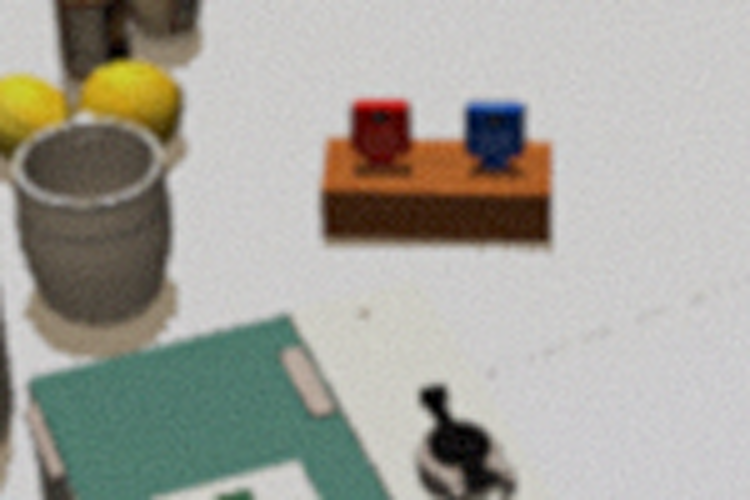

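```bash
python3 - <<'E'
from h import *
t=grab("top");s=grab("scene")
B=lambda u,v:(185+u/5-.4,115+v/5-.4)
Rr=lambda u,v:(355+u/8-.4,190+v/8-.4)
c=[onz(t,*B(*p),.09)[:2] for p in ((47,118),(607,42),(642,305),(75,380))]
print(np.round(c,4)); d=lambda a,b:np.linalg.norm(a-b)
print("w",d(c[0],c[1]),d(c[2],c[3]),"depth",d(c[0],c[3]),d(c[1],c[2]))
yv=(c[0]-c[1])+(c[3]-c[2]); yv/=np.linalg.norm(yv); yaw=np.arctan2(-yv[0],yv[1]); xv=np.array([np.cos(yaw),np.sin(yaw)]);print("yaw",yaw, "from depth",[np.arctan2(*(a[::-1])) for a in (c[0]-c[3],c[1]-c[2])])
print("lidcentre->keyhole", np.mean(c,0)-xv*(.066+.034))
print("collar/disc",onz(t,*B(370,412),.106),"bar",onz(t,*B(430,402),.1115))
# front edge of deck
c=[onz(t,*Rr(*p),.034)[:2] for p in ((200,72),(357,115),(250,505),(88,457))]
print(np.round(c,4),[d(c[i],c[i-1]) for i in range(4)])
x=(c[0]-c[3])+(c[1]-c[2]);print("rest centre",np.mean(c,0),"yaw",np.arctan2(x[1],x[0]))
print("red top top",onz(t,*Rr(287,187),.077),"blue",onz(t,*Rr(230,388),.077))
S=lambda u,v:(180+u/5-.4,145+v/5-.4)
print("red head tri",tri(t,Rr(287,187),s,S(381,104)),tri(t,Rr(230,388),s,S(496,105)))
print("bar tri",tri(t,B(430,402),s,S(433,398)), "disc",tri(t,B(368,408),s,S(458,440)))
E
```

```text
[[ 0.6717  0.2396]
 [ 0.708  -0.0345]
 [ 0.579  -0.051 ]
 [ 0.543   0.2246]]
w 0.276451978844412 0.27802029226713043 depth 0.12957098119386973 0.13005732934563172
yaw 0.13059538020474656 from depth [np.float64(0.1156892292167988), np.float64(0.12780415345768603)]
lidcentre->keyhole [0.52626605 0.08165427]
collar/disc [0.52601526 0.07964637 0.106     ] bar [0.53032405 0.05074584 0.1115    ]
[[ 0.5267 -0.2234]
 [ 0.5129 -0.273 ]
 [ 0.3894 -0.2376]
 [ 0.4045 -0.1867]] [np.float64(0.127596847909387), np.float64(0.051429332596288194), np.float64(0.12848250155354954), np.float64(0.05311350732876747)]
rest centre [ 0.45834026 -0.23018481] yaw -0.2853192873974968
red top top [ 0.48857929 -0.24003868  0.077     ] blue [ 0.42748489 -0.22203154  0.077     ]
red head tri (array([ 0.49024183, -0.24127958,  0.07393881]), np.float64(0.0032578052096055607)) (array([ 0.42887883, -0.22291324,  0.07512684]), np.float64(0.003031501900162989))
bar tri (array([0.5324181 , 0.05025938, 0.10960749]), np.float64(0.0040549228390631305)) disc (array([0.52897565, 0.08001108, 0.10880541]), np.float64(0.0026173624498244804))
```

The two views agree within about 3 mm: bar at about (0.531, 0.0505), keyhole (0.526, 0.081), box yaw 0.127, red key (0.489, -0.240), rest yaw -0.285. Now I'll hover over the bar.

>>> {"api": "carry_out", "payload": {"dp": [[2.5,-5.4,0],[5,-10.7,0],[7.6,-16.1,0],[10.1,-21.5,0],[12.7,-26.8,0],[15.2,-32.2,0],[17.7,-37.6,0],[20.2,-43,0],[22.8,-48.3,0],[25.3,-53.7,0],[25.3,-53.7,0],[25.3,-53.7,0]], "yaw": [-0.1,-0.2,-0.3,-0.4,-0.5,-0.6,-0.7,-0.8,-0.9,-1.0,-1.0,-1.0], "gripper": [5,5,5,5,5,5,5,5,5,5,5,5], "force": 10}}

```text
time: 1.85
tcp_pos: [0.5305, 0.0509, 0.227]
tool_rot: [-0.0, 0.66, 0.751, -0.0]
ft_force: [-0.2, 0.2, -0.3]
finger_gap: 0.05
```

```bash
python3 - <<'E'
from h import *
st();w=grab("wrist","wbar")
for P in ([.531,.0505,.1115],[.526,.081,.103]): print(proj(w,P))
E
```

```text
t 1.85 tcp [0.5305 0.0509 0.227 ] yax [ 0.992  0.129 -0.001] zax [-0.001  0.    -1.   ] yaw_y 0.1294 j [-0.117 -0.029  1.856  0.     1.316 -0.247] F [-0.21  0.19 -0.27] T [-0.068  0.109 -0.08 ] gap 0.05
[284.83979184 210.97472126]
[283.51276123 169.89284658]
```

View pics/wbar.png

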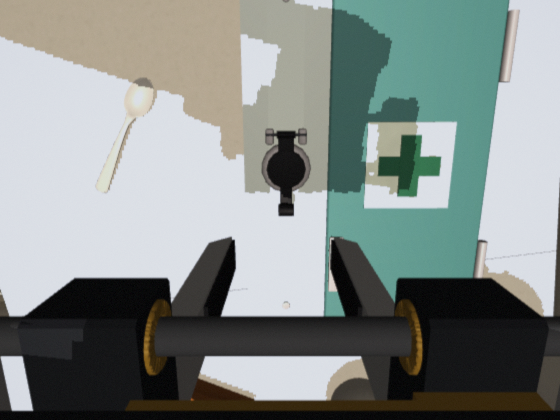

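The wrist view shows the bar at about (286,209), the disc and collar at (287,167), and the hinge at (286,135). My prediction was (285,211), so they agree. Refining.

```bash
python3 - <<'E'
from h import *
w=grab("wrist")
zoom(w,240,110,100,120,5,"wz")
g=cv2.cvtColor(w["pixels"],cv2.COLOR_RGB2GRAY)
hsv=cv2.cvtColor(w["pixels"],cv2.COLOR_RGB2HSV)
teal=((hsv[...,0]>75)&(hsv[...,0]<100)&(hsv[...,1]>90))
pts=[]
for v in range(20,300,4):
    us=np.where(teal[v,310:360])[0]
    if len(us): pts.append(onz(w,310+us[0]-.5,v,.09)[:2])
pts=np.array(pts);vx,vy,x0,y0=cv2.fitLine(pts.astype(np.float32),cv2.DIST_HUBER,0,.001,.001).ravel()
if vy<0:vx,vy=-vx,-vy
print("lid edge yaw",np.arctan2(-vx,vy)); yaw=np.arctan2(-vx,vy)
n=np.array([np.cos(yaw),np.sin(yaw)]); print("edge x along box",n@[x0,y0], "-34 ->",n@[x0,y0]-.034)
k=onz(w,287,167,.1095)[:2];b=onz(w,286,209,.1115)[:2]
print("disc",k,n@k,"bar",b,n@b,np.linalg.norm(k-b))
E
```

```text
lid edge yaw 0.13035591
edge x along box 0.56891483 -34 -> 0.53491485
disc [0.52802609 0.08496949] 0.534591084608159 bar [0.53152933 0.05275374] 0.5338769727284174 0.0324056643145628
```

View pics/wz.png

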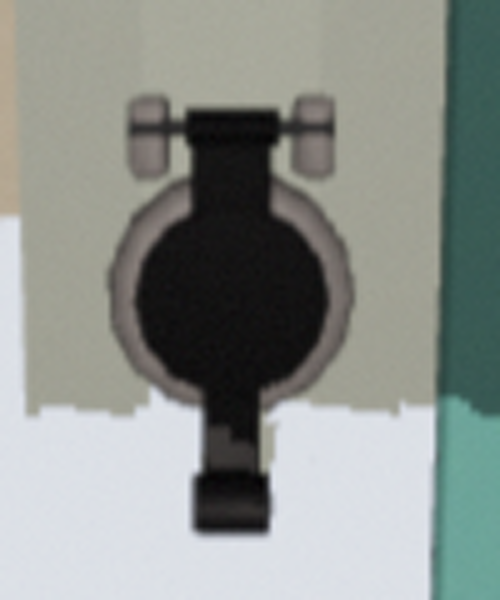

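>>> {"api": "carry_out", "payload": {"dp": [[0.05,0.05,-4],[0.05,0.05,-8],[0.05,0.05,-10.1],[0.05,0.05,-10.1],[0.05,0.05,-10.1],[0.05,0.05,-10.1],[0.05,0.05,-10.1],[0.05,0.05,-10.1]], "yaw": [0,0,0,0,0,0,0,0], "gripper": [4,4,4,4,0.5,0.5,0.5,0.5], "force": 10}}

```text
time: 2.95
tcp_pos: [0.5323, 0.0523, 0.1273]
tool_rot: [0.001, 0.659, 0.752, 0.001]
ft_force: [4.1, 0.7, 0.3]
finger_gap: 0.0121
```

```bash
python3 - <<'E'
from h import *
st();w=grab("wrist","wgrip")
y=np.array([-np.sin(.13),np.cos(.13)])
for a in np.arange(0,2.71,.15):
    s=.05714*(np.cos(.07)-np.cos(a+.07)); z=.05714*(np.sin(a+.07)-np.sin(.07)); print(round(a,2),(np.r_[y*s,z]*100).round(2).tolist())
E
```

```text
t 2.95 tcp [0.5323 0.0523 0.1273] yax [0.991 0.13  0.004] zax [ 0.004  0.001 -1.   ] yaw_y 0.1309 j [-1.150e-01  9.100e-02  1.928e+00  1.000e-03  1.119e+00 -2.460e-01] F [4.08 0.73 0.29] T [ 0.198 -0.75  -0.02 ] gap 0.0121
0.0 [-0.0, 0.0, 0.0]
0.15 [-0.02, 0.12, 0.85]
0.3 [-0.05, 0.37, 1.67]
0.45 [-0.1, 0.74, 2.44]
0.6 [-0.16, 1.21, 3.15]
0.75 [-0.23, 1.79, 3.78]
0.9 [-0.32, 2.45, 4.31]
1.05 [-0.42, 3.18, 4.74]
1.2 [-0.52, 3.97, 5.06]
1.35 [-0.63, 4.8, 5.25]
1.5 [-0.74, 5.65, 5.31]
1.65 [-0.85, 6.49, 5.25]
1.8 [-0.96, 7.32, 5.06]
1.95 [-1.06, 8.11, 4.75]
2.1 [-1.16, 8.85, 4.32]
2.25 [-1.24, 9.51, 3.78]
2.4 [-1.32, 10.09, 3.16]
2.55 [-1.38, 10.56, 2.45]
2.7 [-1.43, 10.93, 1.68]
```

View pics/wgrip.png

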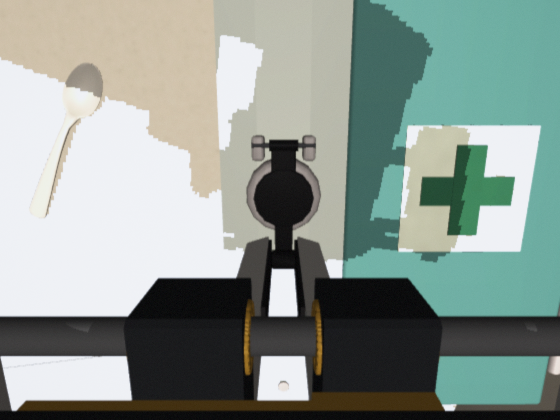

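The 12.1 mm gap matches the bar, and the wrist view shows it held at (284,258). Next I'll swing the cap over along its arc.

>>> {"api": "carry_out", "payload": {"dp": [[0.08,0.12,0.85],[0.05,0.37,1.67],[0,0.74,2.44],[-0.06,1.21,3.15],[-0.13,1.79,3.78],[-0.22,2.45,4.31],[-0.32,3.18,4.74],[-0.42,3.97,5.06],[-0.53,4.8,5.25],[-0.64,5.65,5.31],[-0.75,6.49,5.25],[-0.86,7.32,5.06],[-0.96,8.11,4.75],[-1.06,8.85,4.32],[-1.14,9.51,3.78],[-1.22,10.09,3.16],[-1.22,10.09,3.16]], "yaw": [0,0,0,0,0,0,0,0,0,0,0,0,0,0,0,0,0], "gripper": [0.5,0.5,0.5,0.5,0.5,0.5,0.5,0.5,0.5,0.5,0.5,0.5,0.5,0.5,0.5,0.5,0.5]}}

```text
time: 5.12
tcp_pos: [0.5195, 0.1542, 0.1583]
tool_rot: [0.0, 0.659, 0.752, 0.001]
ft_force: [-5.9, -0.2, 1.8]
finger_gap: 0.0119
```

```bash
python3 - <<'E'
from h import *
st();w=grab("wrist","wopen")
E
```

```text
t 5.125 tcp [0.5195 0.1542 0.1583] yax [0.991 0.131 0.002] zax [ 0.002  0.002 -1.   ] yaw_y 0.1314 j [ 0.078  0.066  1.892  0.002  1.181 -0.054] F [-5.95 -0.19  1.78] T [0.087 1.047 0.022] gap 0.0119
```

View pics/wopen.png

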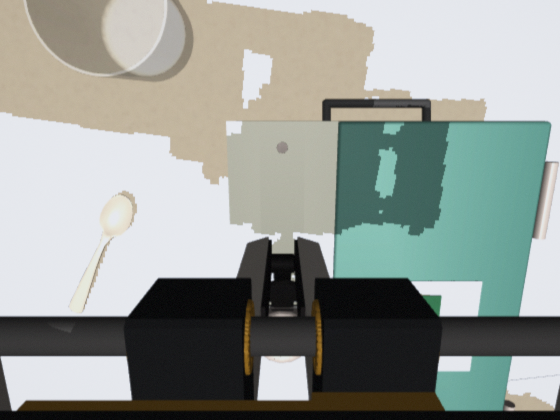

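The cap is over and held. Release, rise, and travel to above the keyhole for a look.

>>> {"api": "carry_out", "payload": {"dp": [[0,0,0],[0,0,0],[0,0,0],[0,0,4],[0,0,9],[0.4,-4,9],[0.8,-8,9],[0.8,-9,9],[0.8,-9,9]], "yaw": [0,0,0,0,0,0,0,0,0], "gripper": [4,4,4,4,4,4,4,4,4]}}

```text
time: 6.3
tcp_pos: [0.5277, 0.0638, 0.2485]
tool_rot: [0.0, 0.66, 0.752, 0.002]
ft_force: [-0.3, 0.2, -1.4]
finger_gap: 0.0401
```

```bash
python3 - <<'E'
from h import *
st();w=grab("wrist","wkh"); print(proj(w,[.5285,.083,.103]))
E
```

```text
t 6.3 tcp [0.5277 0.0638 0.2485] yax [0.992 0.13  0.003] zax [ 0.002  0.002 -1.   ] yaw_y 0.1299 j [-0.094 -0.054  1.84   0.002  1.354 -0.225] F [-0.27  0.24 -1.44] T [-0.066  0.057 -0.02 ] gap 0.0401
[287.50370924 180.2900586 ]
```

View pics/wkh.png

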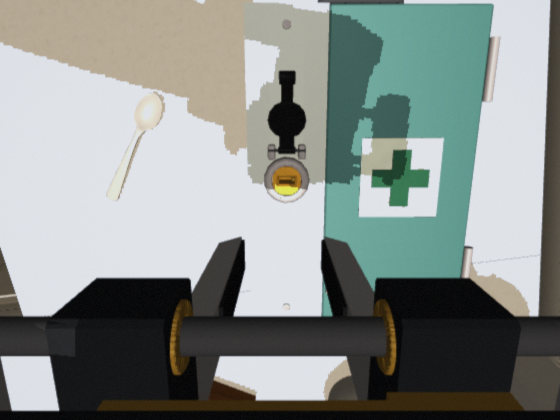

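The cap lies fully open, disc at (287,119). The brass plug shows at (287,181).

```bash
python3 - <<'E'
from h import *
w=grab("wrist");zoom(w,255,150,65,65,10,"wkz")
hsv=cv2.cvtColor(w["pixels"],cv2.COLOR_RGB2HSV)
m=np.zeros(hsv.shape[:2],bool); m[155:210,260:315]=((hsv[...,0]>8)&(hsv[...,0]<40)&(hsv[...,1]>100))[155:210,260:315]
b=max(blobs(w,m),key=lambda b:b[0][4]); p=np.argwhere(b[2])[:,::-1].astype(np.float32)
(c,r)=cv2.minEnclosingCircle(p);print(b[0],c,r); print("plug",onz(w,*c,.103),"diam",2*r/362*(w["xyz"][2]-.103))
E
```

```text
[272 167  30  29 687] (286.3726806640625, 181.04347229003906) 14.907414436340332
plug [0.52750182 0.08284235 0.103     ] diam 0.0249533168905333
```

View pics/wkz.png

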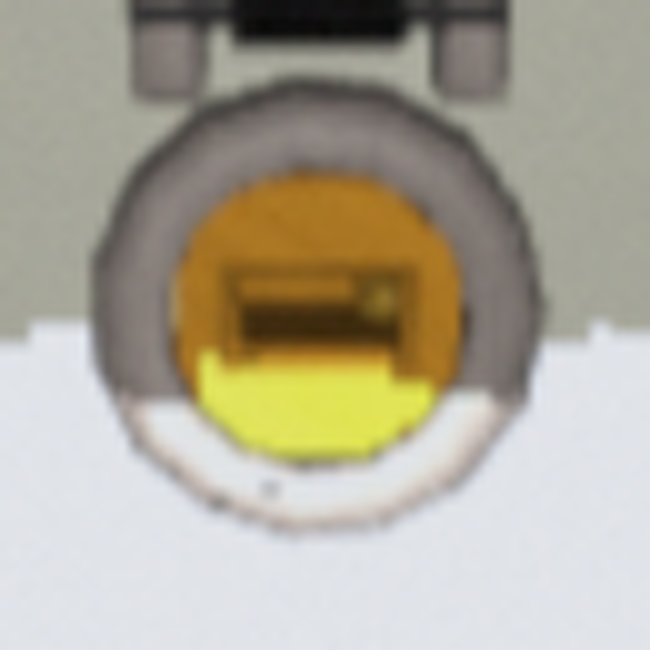

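>>> {"api": "carry_out", "payload": {"dp": [[-0.4,-3.8,0],[-0.9,-7.6,0],[-1.4,-11.4,0],[-1.9,-15.2,0],[-2.4,-19,0],[-2.9,-22.8,0],[-3.4,-26.6,0],[-3.9,-30.4,0],[-3.9,-30.4,-3],[-3.9,-30.4,-3]], "yaw": [0.14,0.28,0.43,0.57,0.72,0.86,1.0,1.155,1.155,1.155], "gripper": [4,4,4,4,4,4,4,4,4,4]}}

```text
time: 7.65
tcp_pos: [0.4877, -0.2377, 0.2161]
tool_rot: [-0.003, 0.141, 0.99, 0.003]
ft_force: [0.4, -1.1, 0.1]
finger_gap: 0.0399
```

```bash
python3 - <<'E'
from h import *
st();w=grab("wrist","wkey"); zoom(w,200,120,170,130,4.7,"wkeyz"); print(proj(w,[.489,-.24,.077]))
E
```

```text
t 7.65 tcp [ 0.4877 -0.2377  0.2161] yax [0.28  0.96  0.005] zax [-0.005  0.006 -1.   ] yaw_y 1.2874 j [-0.663  0.008  1.839  0.002  1.302 -1.951] F [ 0.39 -1.11  0.14] T [-0.021 -0.04  -0.002] gap 0.0399
[280.18247263 208.0761016 ]
```

View pics/wkey.png

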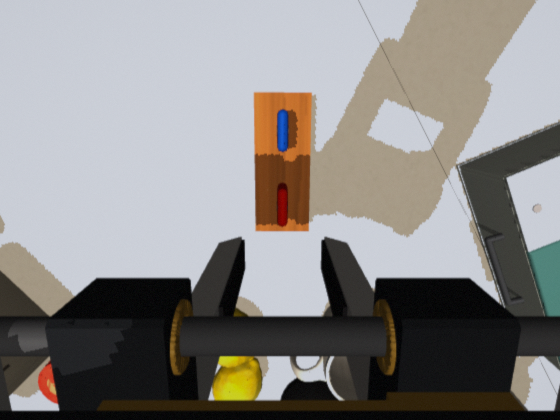

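View pics/wkeyz.png

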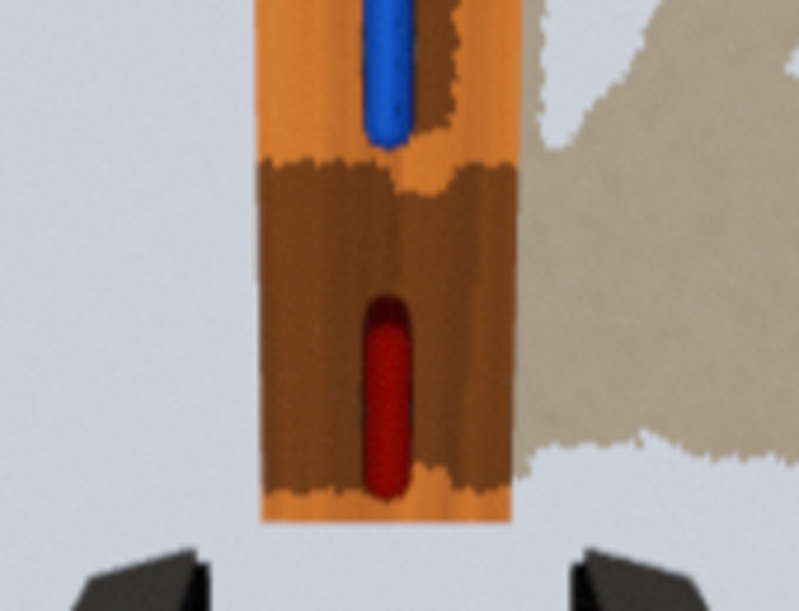

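The red key head shows at (282,207), aligned with the jaws. The blue key is at (283,130).

```bash
python3 - <<'E'
from h import *
s=st();w=grab("wrist")
P=lambda u,v:(200+u/4.7-.4,120+v/4.7-.4)
a=onz(w,*P(387,320),.075);b=onz(w,*P(387,499),.075);print(a,b,np.linalg.norm(a-b),(a+b)/2, (a+b)/2-s["tcp_pos"])
d=(b-a)[:2];print(np.arctan2(d[1],d[0]))
c=[onz(w,*P(*p),.034) for p in((262,520),(512,520))];print(c)
E
```

```text
t 7.7 tcp [ 0.4884 -0.238   0.2177] yax [0.279 0.96  0.003] zax [-0.003  0.004 -1.   ] yaw_y 1.288 j [-0.663  0.007  1.837  0.002  1.302 -1.951] F [-0.04  0.03  0.89] T [0.003 0.001 0.043] gap 0.04
[ 0.47439566 -0.23448632  0.075     ] [ 0.50640889 -0.24381989  0.075     ] 0.03334610115295715 [ 0.49040228 -0.23915311  0.075     ] [ 0.00198732 -0.00111192 -0.14266177]
-0.2836898021614711
[array([ 0.51501641, -0.27348338,  0.034     ]), array([ 0.52969609, -0.22326923,  0.034     ])]
```

>>> {"api": "carry_out", "payload": {"dp": [[0.2,-0.1,-5],[0.2,-0.1,-10],[0.2,-0.1,-14],[0.2,-0.1,-15.0],[0.2,-0.1,-15.0],[0.2,-0.1,-15.0],[0.2,-0.1,-15.0],[0.2,-0.1,-15.0],[0.2,-0.1,-15.0],[0.2,-0.1,-15.0],[0.2,-0.1,-15.0]], "yaw": [0,0,0,0,0,0,0,0,0,0,0], "gripper": [4,4,4,4,4,0.3,0.3,0.3,0.3,0.3,0.3], "force": 40}}

```text
time: 9.12
tcp_pos: [0.4913, -0.2396, 0.0693]
tool_rot: [-0.0, 0.141, 0.99, 0.001]
ft_force: [-0.1, 0.1, 4.6]
finger_gap: 0.0086
```

```bash
python3 - <<'E'
from h import *
st()
E
```

```text
t 9.125 tcp [ 0.4913 -0.2396  0.0693] yax [0.279 0.96  0.002] zax [-0.     0.002 -1.   ] yaw_y 1.2882 j [-0.662  0.21   1.918  0.002  1.016 -1.951] F [-0.08  0.08  4.56] T [0.116 0.08  0.011] gap 0.0086
```

The key is gripped at an 8.6 mm gap, with TCP about 35.3 mm above its origin. Lift it and carry it over the keyhole.

>>> {"api": "carry_out", "payload": {"dp": [[0,0,1.5],[0,0,4],[0,0,8],[0,0,12],[0.3,3,13.5],[0.8,7,13.5],[1.3,11,13.5],[1.8,15.5,13.5],[2.3,20,13.5],[2.8,24.5,13.5],[3.3,29,13.5],[3.7,32.3,13.5],[3.7,32.3,13.5],[3.7,32.3,13.5]], "yaw": [0,0,0,0,0.05,0.1,0.15,0.2,0.25,0.3,0.36,0.413,0.413,0.413], "gripper": [0.3,0.3,0.3,0.3,0.3,0.3,0.3,0.3,0.3,0.3,0.3,0.3,0.3,0.3]}}

```text
time: 10.88
tcp_pos: [0.5281, 0.0828, 0.2045]
tool_rot: [-0.001, -0.065, 0.998, 0.001]
ft_force: [-0.3, -0.4, -0.8]
finger_gap: 0.0088
```

```bash
python3 - <<'E'
from h import *
st();w=grab("wrist","wh"); zoom(w,210,150,150,120,5,"whz");t=grab("top");zoom(t,215,170,90,60,8,"th");s=grab("scene");zoom(s,220,170,100,100,6,"sh")
E
```

```text
t 10.875 tcp [0.5281 0.0828 0.2045] yax [-0.129  0.992  0.002] zax [-0.002  0.002 -1.   ] yaw_y 1.7006 j [-0.057 -0.003  1.872  0.002  1.274 -1.758] F [-0.25 -0.42 -0.78] T [ 0.037 -0.005  0.026] gap 0.0088
```

View pics/wh.png

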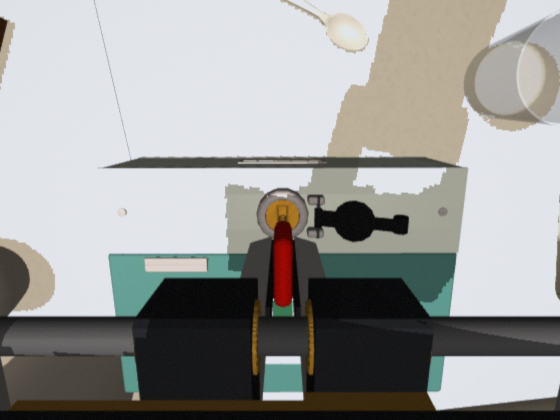

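View pics/whz.png

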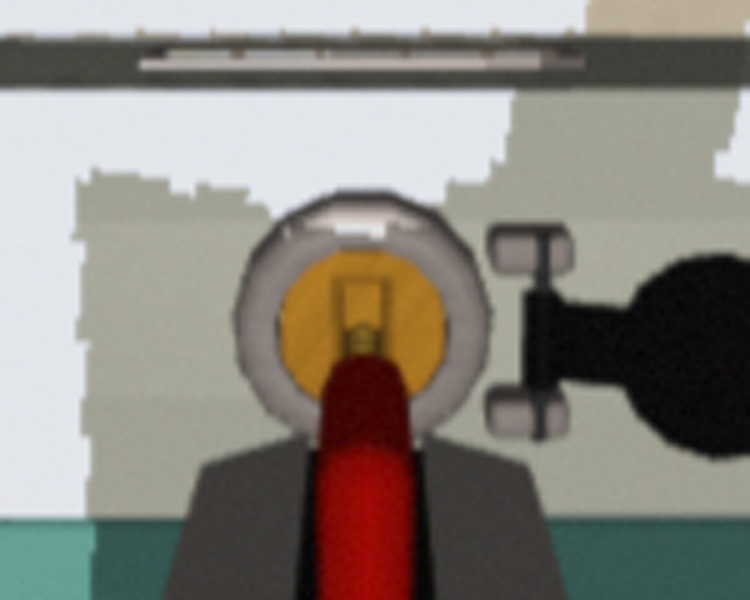

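View pics/sh.png

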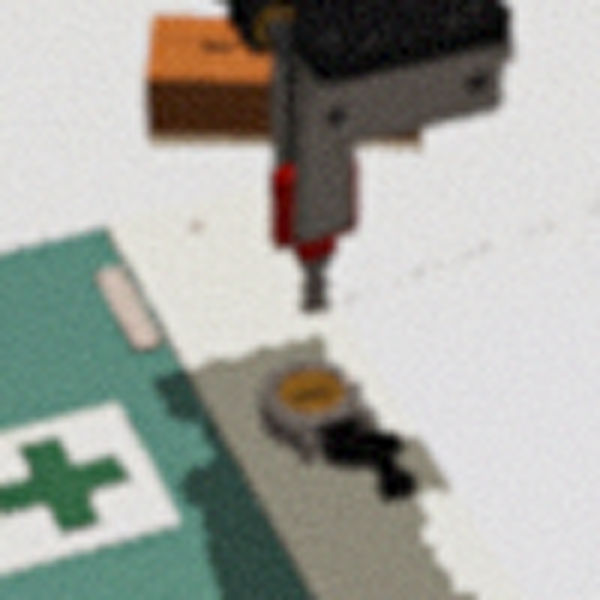

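The key hangs straight above the slot. In the wrist crop the slot is at column 362 (its visible end at row 275) and the key at column about 365. Computing the offset in the box axes.

```bash
python3 - <<'E'
from h import *
s=st();w=grab("wrist")
P=lambda u,v:(210+u/5-.4,150+v/5-.4)
yaw=.13;n=np.array([np.cos(yaw),np.sin(yaw)]);m=np.array([-n[1],n[0]])
def bx(p): return np.round([n@p[:2]*1e3,m@p[:2]*1e3],1)
print("tcp",bx(s["tcp_pos"]), "tilted axis at .103", bx(s["tcp_pos"]+(q(s["tool_rot"]).as_matrix()[:,2])*.1015))
for nm,p,z in (("collar top outer",(362,188),.1045),("plug top",(362,249),.1045),("plug L",(278,325),.103),("plug R",(447,325),.103),("collar L",(235,325),.1045),("collar R",(490,325),.1045),("slot front",(362,278),.103),("slot L",(336,300),.103),("slot R",(388,300),.103)):
    print(nm,bx(onz(w,*P(*p),z)))
for nm,p,z in (("key head L top",(322,400),s["tcp_pos"][2]-.028),("key head R",(410,400),s["tcp_pos"][2]-.028),("upper L",(318,560),s["tcp_pos"][2]+.0077),("upper R",(414,560),s["tcp_pos"][2]+.0077)): print(nm,bx(onz(w,*P(*p),z)))
t=grab("top")
E
```

```text
t 11.025 tcp [0.5283 0.0823 0.2044] yax [-0.128  0.992  0.002] zax [-0.002  0.002 -1.   ] yaw_y 1.6994 j [-0.058 -0.003  1.872  0.002  1.273 -1.758] F [-0.66  0.36 -0.91] T [0.022 0.004 0.036] gap 0.0089
tcp [534.5  13.2] tilted axis at .103 [534.3  13.4]
collar top outer [512.1  13. ]
plug top [521.1  13. ]
plug L [5.329e+02 5.000e-01]
plug R [532.9  25.5]
collar L [532.4  -5.7]
collar R [532.5  31.8]
slot front [525.8  13. ]
slot L [529.1   9.1]
slot R [529.1  16.8]
key head L top [521.9   8.6]
key head R [521.9  18. ]
upper L [525.6   9. ]
upper R [525.7  17.5]
```

View pics/th.png

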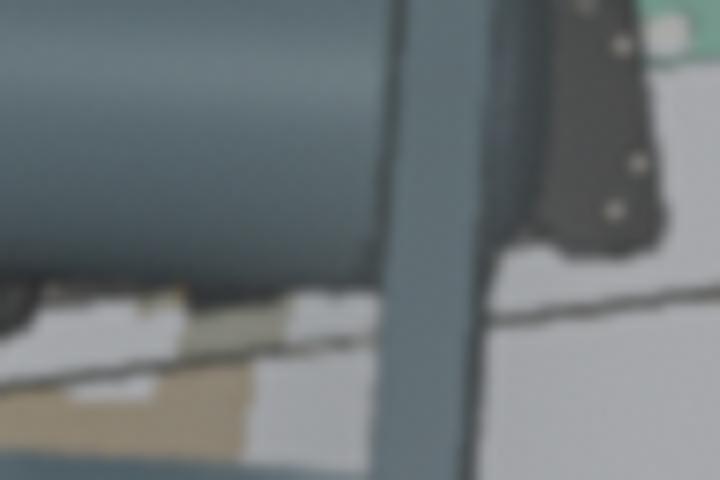

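```bash
python3 - <<'E'
from h import *
s=st();w=grab("wrist"); tz=s["tcp_pos"][2]
P=lambda u,v:(210+u/5-.4,150+v/5-.4)
yaw=.13;n=np.array([np.cos(yaw),np.sin(yaw)]);m=np.array([-n[1],n[0]])
def bx(p): return np.round([n@p[:2]*1e3,m@p[:2]*1e3],1)
zoom(w,255,210,60,110,5.4,"wkk")
for nm,p,z in (("head front low",(365,355),tz-.0283),("head front low r",(365,375),tz-.0253),("head top front",(366,450),tz+.0077),("r",(366,450),tz+.0057)): print(nm,bx(onz(w,*P(*p),z)),bx(onz(w,*P(*p),z))+[17,0])
print("rear top",bx(onz(w,283,306,tz+.0077))-[17,0])
S=grab("scene");zoom(S,255,205,40,40,15,"shz")
E
```

```text
t 11.125 tcp [0.5283 0.0825 0.2044] yax [-0.128  0.992  0.002] zax [-0.001  0.002 -1.   ] yaw_y 1.6996 j [-0.058 -0.002  1.872  0.002  1.273 -1.758] F [0.11 0.23 0.48] T [ 0.03  -0.015 -0.008] gap 0.0087
head front low [517.   13.4] [534.   13.4]
head front low r [518.4  13.4] [535.4  13.4]
head top front [515.5  13.4] [532.5  13.4]
r [516.2  13.4] [533.2  13.4]
rear top [530.3  13.4]
```

View pics/wkk.png

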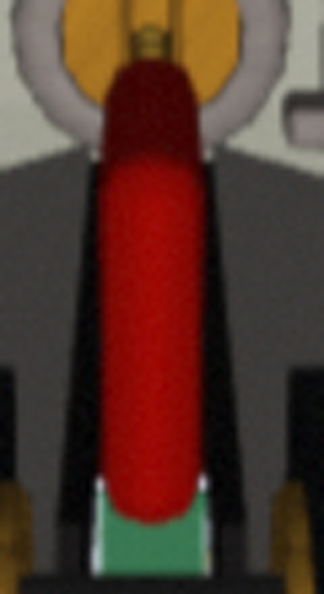

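View pics/shz.png

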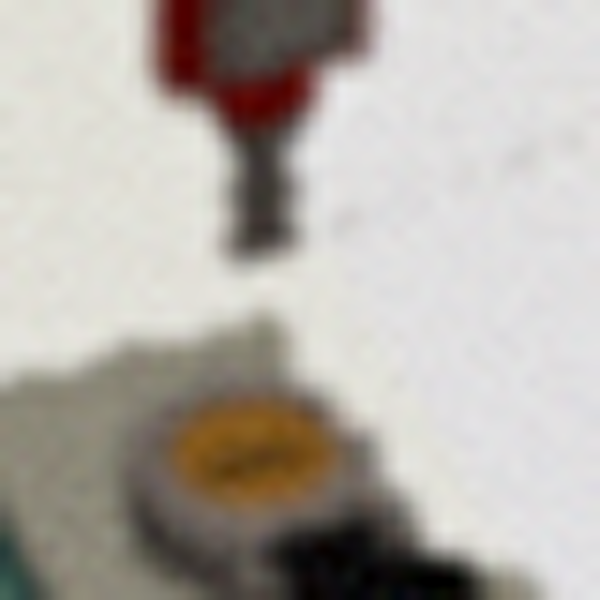

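```bash
python3 - <<'E'
from h import *
S=grab("scene");tz=bot.get_state()["tcp_pos"][2]
n=np.array([np.cos(.13),np.sin(.13)]);m=np.array([-n[1],n[0]])
bx=lambda p:np.round([n@p[:2]*1e3,m@p[:2]*1e3],1)
P=lambda u,v:(255+u/15-.47,205+v/15-.47)
for a in((228,250),(262,250),(296,250)):print("tip",bx(onz(S,*P(*a),tz-.0633)))
for a in((262,55),):print("shoulder",bx(onz(S,*P(*a),tz-.0353)))
for a in((172,452),(254,450),(338,450),(254,398),(254,505)):print("plug",bx(onz(S,*P(*a),.1037)))
E
```

```text
tip [538.5   7.4]
tip [533.8   9.2]
tip [529.2  11.1]
shoulder [529.7  -1.1]
plug [547.4   7. ]
plug [535.8  11.1]
plug [524.1  15.8]
plug [5.314e+02 2.000e-01]
plug [540.4  22.5]
```

Lateral offset is about 0.3 mm; along the slot it is between 0 and 1 mm. I'll descend slowly, nudged +0.6 mm in x.

>>> {"api": "carry_out", "payload": {"dp": [[0.06,-0.02,-1.5],[0.06,-0.02,-3.0],[0.06,-0.02,-3.4],[0.06,-0.02,-3.7],[0.06,-0.02,-4.0],[0.06,-0.02,-4.3],[0.06,-0.02,-4.6],[0.06,-0.02,-4.6]], "yaw": [0,0,0,0,0,0,0,0], "gripper": [0.3,0.3,0.3,0.3,0.3,0.3,0.3,0.3]}}

```text
time: 12.28
tcp_pos: [0.5288, 0.0827, 0.1581]
tool_rot: [-0.001, -0.065, 0.998, 0.001]
ft_force: [-0.4, 0.5, -0.9]
finger_gap: 0.009
```

```bash
python3 - <<'E'
from h import *
st()
E
```

```text
t 12.275 tcp [0.5288 0.0827 0.1581] yax [-0.129  0.992  0.002] zax [-0.002  0.002 -1.   ] yaw_y 1.7003 j [-0.058  0.053  1.906  0.002  1.185 -1.759] F [-0.44  0.53 -0.89] T [ 0.029 -0.017  0.054] gap 0.009
```

The tip is about 8 mm in with no force. Continue pushing.

>>> {"api": "carry_out", "payload": {"dp": [[0,0,-0.3],[0,0,-0.6],[0,0,-0.9],[0,0,-1.2],[0,0,-1.5],[0,0,-1.8],[0,0,-2.0],[0,0,-2.1]], "yaw": [0,0,0,0,0,0,0,0], "gripper": [0.3,0.3,0.3,0.3,0.3,0.3,0.3,0.3]}}

```text
time: 13.28
tcp_pos: [0.529, 0.0827, 0.1381]
tool_rot: [-0.001, -0.065, 0.998, 0.001]
ft_force: [-4.8, -0.1, 8.9]
finger_gap: 0.0091
```

```bash
python3 - <<'E'
from h import *
st();w=grab("wrist","wi"); zoom(w,210,150,150,120,5,"wiz");s=grab("scene");zoom(s,240,190,60,60,10,"si")
E
```

```text
t 13.275 tcp [0.529  0.0827 0.1381] yax [-0.129  0.992  0.002] zax [-0.002  0.002 -1.   ] yaw_y 1.7004 j [-0.058  0.08   1.918  0.002  1.146 -1.759] F [-4.84 -0.1   8.86] T [ 0.037  0.971 -0.013] gap 0.0091
```

View pics/si.png

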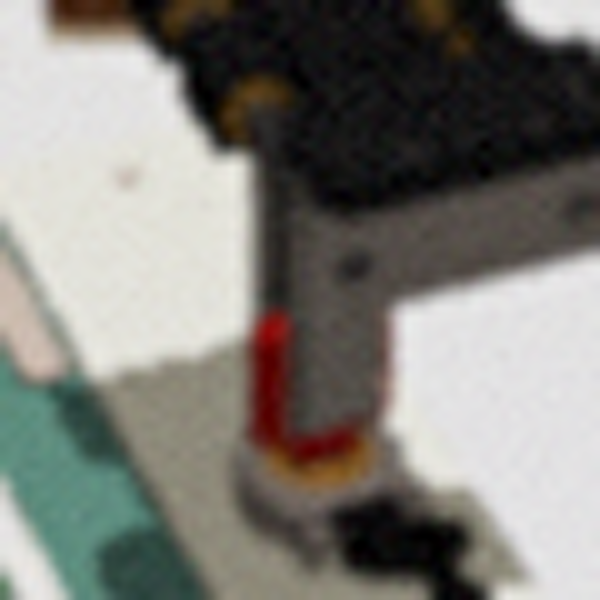

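>>> {"api": "carry_out", "payload": {"dp": [[-0.06,0,-0.1],[-0.06,0,-0.2],[-0.06,0,-0.3],[-0.06,0,-0.3]], "yaw": [0,0,0,0], "gripper": [0.3,0.3,0.3,0.3]}}

```text
time: 13.88
tcp_pos: [0.5291, 0.0828, 0.138]
tool_rot: [-0.001, -0.065, 0.998, 0.001]
ft_force: [-6.8, 0.2, 15.0]
finger_gap: 0.009
```

```bash
python3 - <<'E'
from h import *
s=st();w=grab("wrist","wi2"); zoom(w,210,150,150,120,5,"wiz2")
# predicted slit: neck bottom edges; key head top row vs tcp
E
```

```text
t 13.875 tcp [0.5291 0.0828 0.138 ] yax [-0.13   0.992  0.002] zax [-0.001  0.002 -1.   ] yaw_y 1.7008 j [-0.058  0.08   1.918  0.002  1.145 -1.759] F [-6.81  0.16 14.99] T [ 0.012  1.532 -0.027] gap 0.009
```

View pics/wiz2.png

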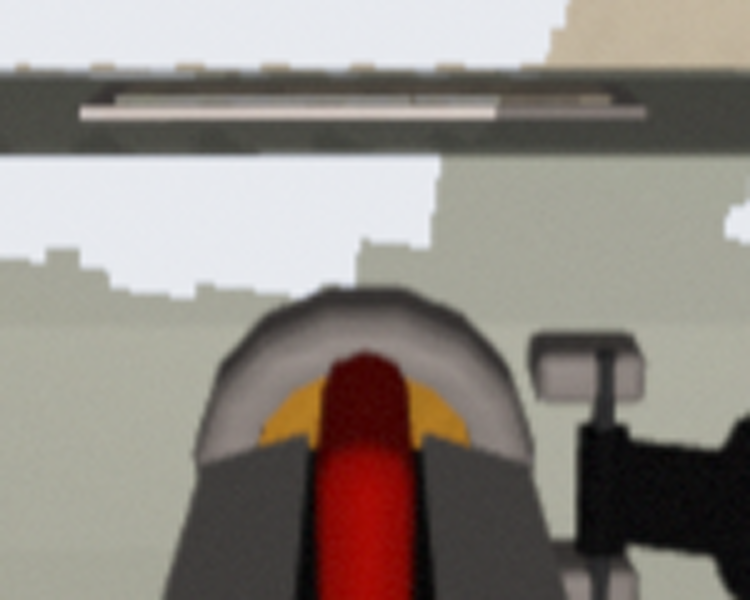

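>>> {"api": "carry_out", "payload": {"dp": [[-0.05,0,-0.3],[0.05,0,-0.3],[0,0.03,-0.3],[0,-0.03,-0.3],[0,0,-0.3]], "yaw": [0.04,-0.03,0.04,-0.03,0], "gripper": [0.3,0.3,0.3,0.3,0.3]}}

```text
time: 14.55
tcp_pos: [0.5297, 0.0828, 0.138]
tool_rot: [-0.0, -0.065, 0.998, 0.001]
ft_force: [-7.4, -0.0, 16.6]
finger_gap: 0.0086
```

```bash
python3 - <<'E'
from h import *
s=st();w=grab("wrist","wi3"); zoom(w,210,150,150,120,5,"wiz3")
E
```

```text
t 14.55 tcp [0.5297 0.0828 0.138 ] yax [-0.13   0.991  0.002] zax [-0.001  0.002 -1.   ] yaw_y 1.7016 j [-0.057  0.081  1.917  0.002  1.145 -1.76 ] F [-7.42 -0.05 16.65] T [ 0.037  1.668 -0.003] gap 0.0086
```

View pics/wiz3.png

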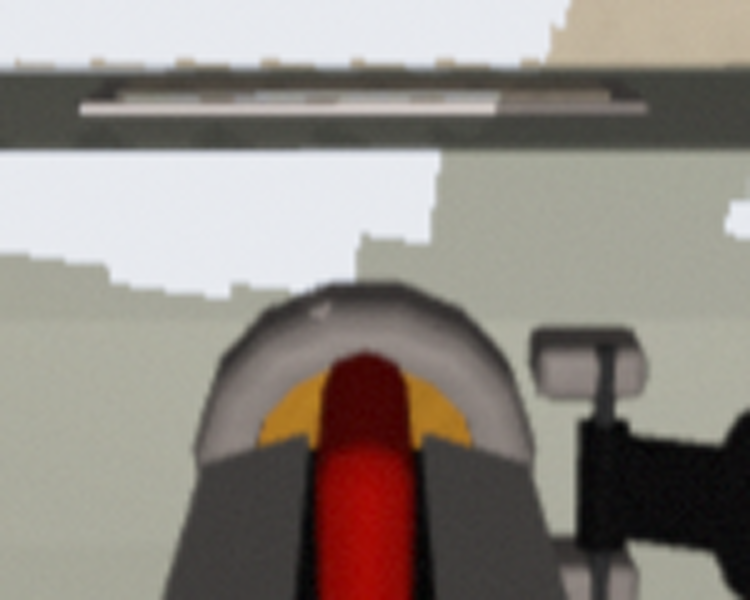

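The key is firmly stopped at z = 0.138 (home predicted 0.1383), with no slip in the grip and 16 N of push. It is home. Now turn clockwise, easing the side load.

>>> {"api": "carry_out", "payload": {"dp": [[-0.08,0,-0.1],[-0.08,0,-0.1],[-0.08,0,-0.1],[-0.08,0,-0.1],[-0.08,0,-0.1],[-0.08,0,-0.1],[-0.08,0,-0.1],[-0.08,0,-0.1],[-0.08,0,-0.1]], "yaw": [0,-0.1,-0.2,-0.3,-0.4,-0.5,-0.6,-0.7,-0.8], "gripper": [0.3,0.3,0.3,0.3,0.3,0.3,0.3,0.3,0.3], "force": 50}}

```text
time: 15.72
tcp_pos: [0.5297, 0.0823, 0.1383]
tool_rot: [0.001, 0.329, 0.944, 0.0]
ft_force: [-2.2, -2.6, 6.5]
finger_gap: 0.0089
```

```bash
python3 - <<'E'
from h import *
s=st();w=grab("wrist","wt1")
E
```

```text
t 15.725 tcp [0.5297 0.0823 0.1383] yax [0.622 0.783 0.001] zax [ 0.002  0.    -1.   ] yaw_y 0.9 j [-0.058  0.079  1.918  0.     1.142 -0.958] F [-2.19 -2.59  6.48] T [-0.539  0.526  0.015] gap 0.0089
```

View pics/wt1.png

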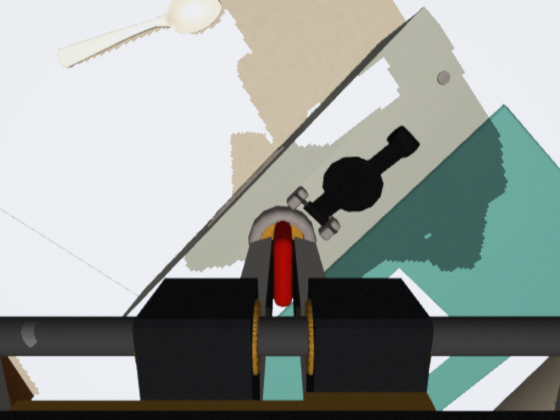

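>>> {"api": "carry_out", "payload": {"dp": [[0,0,-0.07],[0,0,-0.07],[0,0,-0.07],[0,0,-0.07],[0,0,-0.07],[0,0,-0.07],[0,0,-0.07],[0,0,-0.07],[0,0,-0.07],[0,0,-0.07]], "yaw": [-0.1,-0.2,-0.3,-0.4,-0.5,-0.6,-0.7,-0.78,-0.82,-0.82], "gripper": [0.3,0.3,0.3,0.3,0.3,0.3,0.3,0.3,0.3,0.3], "force": 50}}

```text
time: 17.02
tcp_pos: [0.5291, 0.0819, 0.1383]
tool_rot: [0.001, 0.679, 0.734, -0.001]
ft_force: [-5.3, -1.4, 7.3]
finger_gap: 0.0085
```

```bash
python3 - <<'E'
from h import *
s=st();w=grab("wrist","wt2");zoom(w,210,150,150,120,5,"wt2z")
E
```

```text
t 17.025 tcp [0.5291 0.0819 0.1383] yax [ 0.997  0.078 -0.001] zax [-0.001 -0.002 -1.   ] yaw_y 0.0779 j [-0.057  0.079  1.918 -0.003  1.145 -0.134] F [-5.26 -1.43  7.28] T [-0.413  1.174  0.133] gap 0.0085
```

View pics/wt2z.png

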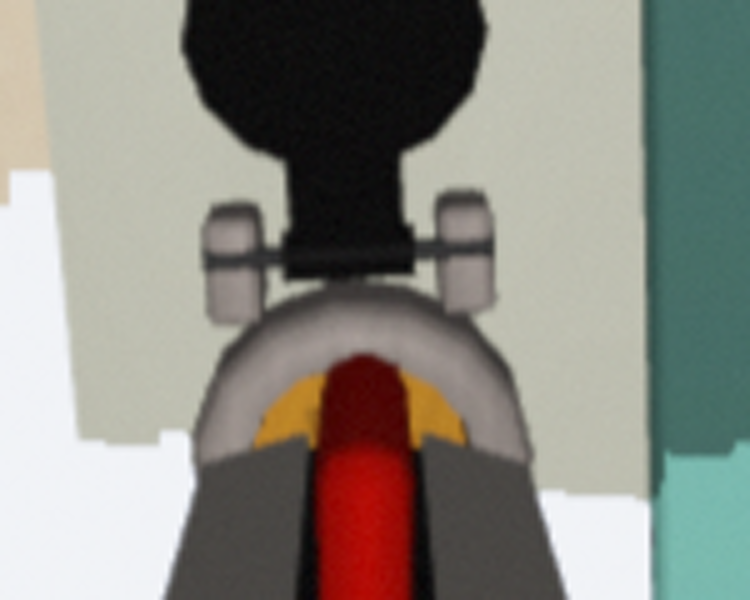

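The moment is 0.13 N m, above the 0.07 N m spring, which suggests the stop. Adding a small extra turn to confirm.

>>> {"api": "carry_out", "payload": {"dp": [[-0.04,0,-0.06],[-0.04,0,-0.06],[-0.04,0,-0.06],[-0.04,0,-0.06]], "yaw": [-0.03,-0.06,-0.06,-0.06], "gripper": [0.3,0.3,0.3,0.3], "force": 50}}

```text
time: 17.58
tcp_pos: [0.5289, 0.0818, 0.1383]
tool_rot: [0.001, 0.701, 0.713, -0.001]
ft_force: [-1.5, 0.1, 5.7]
finger_gap: 0.0082
```

```bash
python3 - <<'E'
from h import *
s=st();w=grab("wrist","wt3");zoom(w,210,150,150,120,5,"wt3z");st();s=grab("scene","sfin");zoom(s,220,160,130,100,6,"sf")
E
```

```text
t 17.575 tcp [0.5289 0.0818 0.1383] yax [ 1.     0.018 -0.001] zax [-0.001 -0.003 -1.   ] yaw_y 0.0179 j [-0.057  0.079  1.919 -0.003  1.145 -0.074] F [-1.53  0.13  5.68] T [-0.073  0.697  0.163] gap 0.0082
t 17.625 tcp [0.5289 0.0819 0.1383] yax [ 1.     0.018 -0.001] zax [-0.001 -0.002 -1.   ] yaw_y 0.018 j [-0.057  0.079  1.919 -0.003  1.145 -0.074] F [-3.04 -0.76  6.48] T [-0.105  0.604  0.113] gap 0.0083
```

View pics/wt3z.png

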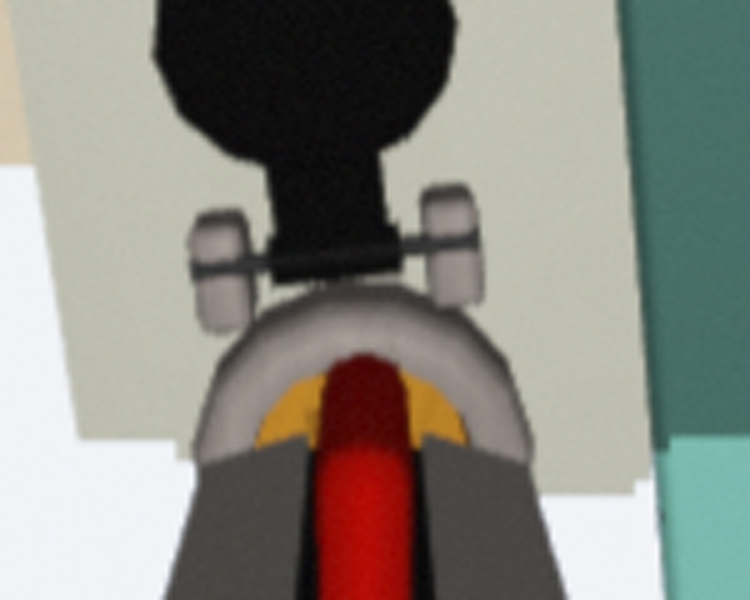

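View pics/sf.png

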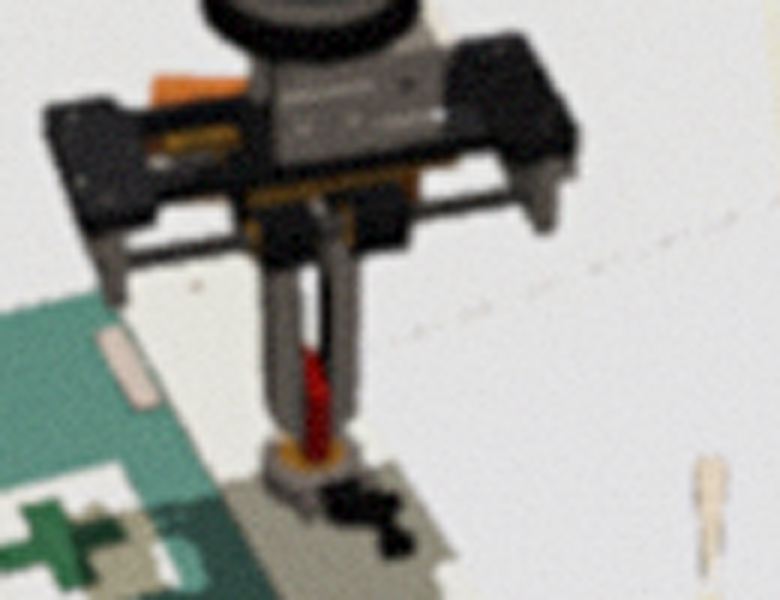

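>>> {"api": "carry_out", "payload": {"dp": [[0,0,-0.05],[0,0,-0.05],[0,0,-0.05]], "yaw": [-0.03,-0.03,-0.03], "gripper": [0.3,0.3,0.3]}}

```text
time: 18.05
tcp_pos: [0.5289, 0.0819, 0.1383]
tool_rot: [0.001, 0.711, 0.703, -0.001]
ft_force: [-4.3, 0.0, 5.2]
finger_gap: 0.0087
```

```bash
python3 - <<'E'
from h import *
T=[]
for i in range(5): T.append(bot.get_state()["wrist_torque"][2]);w=grab("wrist")
print(np.round(T,3)); st()
hsv=cv2.cvtColor(w["pixels"],cv2.COLOR_RGB2HSV)
m=((hsv[...,0]<8)|(hsv[...,0]>172))&(hsv[...,1]>150)
b=max([b for b in blobs(w,m) if 250<b[1][0]<310],key=lambda b:b[0][4]); print(b[0],b[1],cv2.fitLine(np.argwhere(b[2])[:,::-1].astype(np.float32),cv2.DIST_L2,0,.01,.01).ravel())
E
```

```text
[0.177 0.121 0.078 0.147 0.174]
t 18.3 tcp [0.5289 0.0819 0.1383] yax [ 1.    -0.012 -0.001] zax [-0.001 -0.003 -1.   ] yaw_y -0.012 j [-0.057  0.079  1.918 -0.003  1.145 -0.044] F [-3.58 -0.24  5.  ] T [-0.028  0.748  0.145] gap 0.0088
[ 272  221   22   85 1597] [282.55541641 264.15842204] [7.6332106e-03 9.9997085e-01 2.8255542e+02 2.6415842e+02]
```

```bash
python3 - <<'E'
from h import *
grab("scene","sfin2");print(bot.hand_in())
E
```

```text
the job is handed in; nothing more can be done
None
```

View pics/sfin2.png

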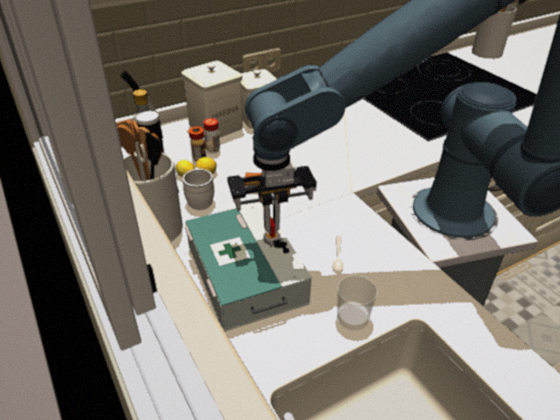

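I flipped the splash cap right over, took the red key from the rest and pushed it home. I then turned it clockwise to its stop and handed the job in at about 18.4 s, with the key still gripped and held turned.

- **Key home:** before turning, the key stood firm at TCP height 0.138 m (predicted home 0.1383 m) under about 16 N of push. It had not slipped in the grip.
- **Turn:** the gripper turned 1.71 rad, just over the 1.6–1.7 rad expected. The holding moment was noisy, 0.08–0.18 N m with a mean of about 0.14. That is well above the spring's 0.07 N m, so I take it that the plug is on its stop, although I could not see its angle directly.
- **Cap and other objects:** the pictures show the cap lying open. In the last scene picture the glass and mug are where they were. The arm hides most of the key rest there, so I did not recheck the blue key after lifting the red one. I made no contact with it that I know of.
- **Disagreement:** position estimates along the box's depth differed by 1–2 mm between views. This caused some side load while inserting (up to 7 N), which I eased during the turn.

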